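# Put the covered-button kit back on its stand, tall things first

### The arm

A 6-joint arm with a two-finger parallel gripper is mounted at the origin on a cart in front of the work surface, level with it; the furniture and walls round the work are solid. World frame = base frame: x ahead of the robot, y to its left, z up, the work surface at z = 0. Lengths are in m, angles in rad, forces in N, time in s.
With the tool pointing down it reaches from about 0.15 to 0.775 m from the base axis. Payload 6.1 kg.
Tool frame: the origin (TCP) lies on the centre line of the jaws, within the pads' length; the fingertips stand 19 mm ahead of it and the grasp point (between the pads) is the TCP (arm.tip_extent is the distance from the TCP to the fingertips, in m); z points along the fingers, y is the line along which they close (so a half turn about z gives the same grasp; the last joint's range is limited). The gripper opens to 85 mm and grips with 20 to 120 N. Pads are 22 mm wide; open, the fingers measure 114 mm over their backs; the gripper's body (76 mm by 85 mm) begins 54 mm behind the grasp point. The pads swing forward as they close: fully open they stand 13 mm farther back than shut.
Start: joints at [1.339, 0.126, -0.04, 1.405, 0, 1.571], TCP at [0.121, 0.511, 0.25] pointing down, gripper open.
Joint ranges: [-2.72, 2.72], [-0.95, 1.95], [-1.27, 1.35], [-1.78, 2.02], [-1.46, 1.47], [-3.14, 3.14]. Speed limits (rad/s): [2.39, 2.39, 3.01, 3.14, 3.14, 3.14].

### API

Orientations are given as a rotation vector (axis times angle).
In Python, from cell import read_state, vision, arm gives the robot as it stands.
- The arm moves only by the shell command python3 -m handwheel 'ROWS' [OPENING]. ROWS is JSON, a list of rows, each a list of 6 numbers: the shift along the world's x, y, z in m, then the turn, a rotation vector about the world's x, y, z in degrees. In form: [[x, y, z, wx, wy, wz], ...]. A call has 1 to 12 rows; each row is the pose to reach, as a shift and turn from the pose commanded when the call began; what a row does not reach only later rows make up. A row lasts 1/8 s, in which the tool goes at most 62.5 mm and 10.7 degrees, less where a joint would pass 70% of its speed; a pose out of reach is approached as far as the arm can. A call with a gripper value outside its range is refused whole. OPENING is the opening, from 0 (shut) to 1 (fully open), set as the call begins (- or left out, the last holds). The fingers move at their own pace and stop on an object; the grip force is fixed at half the most. Time passes only in rows, so rows that repeat a pose let the fingers close. It gives the time, the measured TCP pose, the force, the opening and the grip force at its end, in the units of the state.
- read_state(): the state, without advancing time (a new reading comes with each control period).
- vision.capture(name): name is "side" or "top"; returns the picture (384x512x3 uint8, red, green, blue); there is no depth.
- vision.camera_model(name): a dict with "K" (3x3 intrinsics, pixels), "D" ([k1, k2, p1, p2, k3] as OpenCV has them; the pictures are not rectified), "extrinsics" (4x4, takes a point from camera to world coordinates). Camera axes: x right, y down, z forward; pixel columns grow to the right and rows downward; lengths in m; the calibration is good to about 2 mm. A picture is of the moment at which its call begins. camera_model takes no time and is no camera call.
- arm.sign_off(): hands the job in; it is judged then, once.
The state is a dict: "t": time; "joint_positions": joint angles; "joint_velocities": joint speeds; "effort": joint torques, N m; "tcp_pos": TCP position; "eef_rot": TCP orientation; "contact_force": force on the tool from outside, world axes, zero at the start; "ft_torque": the same for the moment, N m; "gripper_width": finger opening in m; "grasp_force": force on a finger pad.
Only numpy, scipy, OpenCV 4.12 (cv2) and the standard library are available. Lean on these libraries where they do the work, as an engineer would, in place of code of your own. Each camera call takes 0.05 s, during which the arm holds its last target. There are 200 camera calls.

### The job

Put the covered-button kit back on its stand, each thing fully home in its own holder. Load the back row first - the glue bottle in the wide-bored block and the wooden-handled punch in the tall, deep-bored block - so that you never reach across the dies, and only then the front row: the large die ring over the thick post, the small die ring over the thin post and the solid punch die in the low bored block. Keep the glue bottle upright all the time.

Things in the scene. Friction and masses are not known exactly. Their poses are not given: they have to be found in the camera images.
- glue_bottle: White plastic glue bottle with a red pointed nozzle: round body 43 mm in diameter, straight from 0 to about 85 mm height, nozzle up to 129 mm, 0.07 to 0.14 kg. Origin: centre of the underside, z up along the bottle. Stands loose on the worktop at the start, somewhere to the right of the stand.
- setting_punch: Hand punch for setting buttons: upright cylinder 70 mm tall, wooden grip 20 mm in diameter from 23 mm height to the top, below it a steel end 17 mm in diameter. Origin: centre of the underside, z up along the punch. Stands loose on the worktop at the start, somewhere to the right of the stand.
- large_ring: Large steel press die ring: flat ring, outside 39 mm, clear hole 27 mm, 12 mm high. Origin: centre of the underside, z up. Lies flat and loose on the worktop at the start, somewhere to the right of the stand.
- small_ring: Small steel press die ring, the same shape as the large one: outside 33 mm, clear hole 21 mm, 11 mm high. Origin: centre of the underside, z up. Lies flat and loose on the worktop at the start, somewhere to the right of the stand.
- punch_die: Steel punch die: squat solid cylinder 25 mm in diameter and 26 mm high (shallow dimple on top). Origin: centre of the underside, z up. Stands loose on the worktop at the start, somewhere to the right of the stand. Beware: a clear-walled box 0.27 m high stands behind the right part of the worktop (x > 0.65, y < -0.21).
- bottle_block: Holder of the glue bottle: beech block 74 x 74 x 34 mm with a round bore 53 mm wide and 26 mm deep; the bore's floor is 8 mm above the origin. In the back row of the stand, in its left or right place. Fixed on the stand (flat grey board 210 x 320 mm, top at z = 12 mm). Origin: centre of its underside, on the board; z up, x towards the back row, y along the rows.
- punch_block: Holder of the hand punch: tall beech block 52 x 52 x 44 mm with a round bore 30 mm wide and 36 mm deep; the bore's floor is 8 mm above the origin. In the back row, beside the bottle's block, 140 mm from it. Fixed on the stand (flat grey board 210 x 320 mm, top at z = 12 mm). Origin: centre of its underside, on the board; z up, x towards the back row, y along the rows.
- thick_post: Holder of the large ring: round beech pad 44 mm wide and 14 mm high with a central steel post 18 mm in diameter, 22 mm above the pad, top 8 mm tapered. The ring lies on the pad. In the front row, whose three places are 100 mm apart. Fixed on the stand (flat grey board 210 x 320 mm, top at z = 12 mm). Origin: centre of its underside, on the board; z up, x towards the back row, y along the rows.
- thin_post: Holder of the small ring: round beech pad 38 mm wide and 14 mm high with a central steel post 12 mm in diameter, 22 mm above the pad, top 8 mm tapered. The ring lies on the pad. In the front row, 100 mm before the back row. Fixed on the stand (flat grey board 210 x 320 mm, top at z = 12 mm). Origin: centre of its underside, on the board; z up, x towards the back row, y along the rows.
- die_block: Holder of the punch die: low beech block 52 x 52 x 20 mm with a round bore 35 mm wide and 12 mm deep; the bore's floor is 8 mm above the origin. In the front row. Fixed on the stand (flat grey board 210 x 320 mm, top at z = 12 mm). Origin: centre of its underside, on the board; z up, x towards the back row, y along the rows.
Things that resemble listed ones, but are neither listed nor needed, are in the scene too. Leave any blue look-alike of the small_ring alone.

How it is judged:
By the outcome, as a careful person would: the job done as asked, in the order asked, and still so for the second after the job is handed in, with the robot touching nothing.
It also fails if it takes over 115 s, if anything falls off the work surface, if the arm or the gripper's body presses on something with over 40 N, if the wrist force passes 120 N, or if a joint passes its speed limit or range.

## Working session

There is one attempt and no reset: what is moved stays moved. The work goes in short steps, Python scripts to look and compute and a shell command to move; the robot and the scene stay as the last step left them, time stands still between calls to the robot, and variables do not carry over. Pictures are saved under pics/ and viewed, at most 14 in all, crops included, and the job is handed in when it is done.

```bash
ls; mkdir -p pics
python3 - <<'E'
from cell import read_state, vision, arm
import cv2
s=read_state();print(s['t'],s['tcp_pos'],s['eef_rot'],s['gripper_width'],arm.tip_extent)
for n in('top','side'):
    im=vision.capture(n);cv2.imwrite(f'pics/{n}0.png',im[:,:,::-1])
    m=vision.camera_model(n);print(n,m)
E
```

```text
pics
0.0 [0.12050998 0.51057951 0.24952463] [-3.63236647e-01 -3.12033274e+00  2.50820221e-03] 0.08487012601616806 0.019
top {'K': array([[429.38241917,   0.        , 251.85989692],
       [  0.        , 429.38241917, 195.702665  ],
       [  0.        ,   0.        ,   1.        ]]), 'D': array([-0.09547687,  0.        ,  0.        ,  0.        ,  0.        ]), 'extrinsics': array([[-0.02775992, -0.99725238,  0.06868101,  0.45705332],
       [-0.99958937,  0.02818193,  0.00518315,  0.01264481],
       [-0.00710448, -0.06850893, -0.99762521,  1.14127723],
       [ 0.        ,  0.        ,  0.        ,  1.        ]])}
side {'K': array([[360.37694198,   0.        , 261.98399929],
       [  0.        , 360.37694198, 192.71096485],
       [  0.        ,   0.        ,   1.        ]]), 'D': array([0.00762621, 0.        , 0.        , 0.        , 0.        ]), 'extrinsics': array([[ 0.98134073, -0.09052573,  0.16963333,  0.36643217],
       [-0.19209854, -0.42361421,  0.8852396 , -0.90276911],
       [-0.00827787, -0.90130799, -0.43309974,  0.49784543],
       [ 0.        ,  0.        ,  0.        ,  1.        ]])}
```

View pics/top0.png

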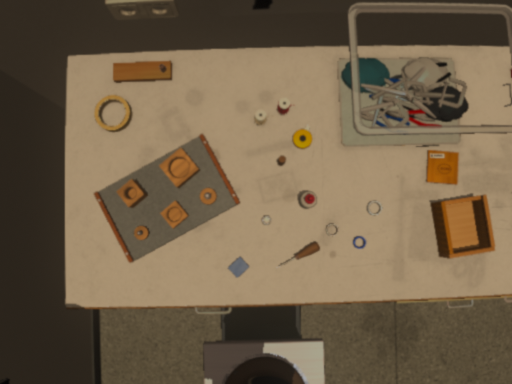

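View pics/side0.png

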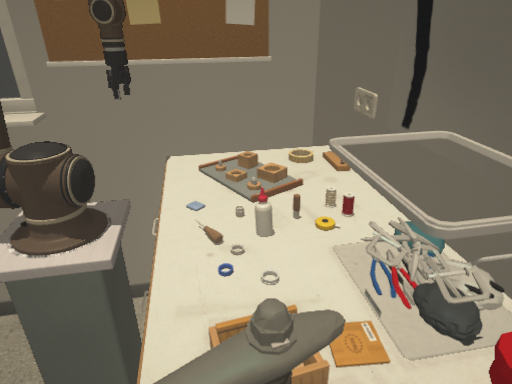

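Top view:
- Bottle at (308,199), punch at (281,160).
- Ring candidates: (331,229) grey, (373,207) grey and larger, and (359,242), a blue look-alike.
- Die candidate at (266,219).
- Stand holders near (180,167), (131,193), (208,196), (174,214) and (141,232).

Next are enlarged crops to confirm which is which.

```bash
cat > h.py <<'E'
import numpy as np,cv2
from cell import read_state,vision,arm
def ray(n,uv):
    m=vision.camera_model(n);E=np.array(m['extrinsics'])
    p=cv2.undistortPoints(np.array([[uv]],float),np.array(m['K']),np.array(m['D']))[0,0]
    return E[:3,3],E[:3,:3]@np.array([p[0],p[1],1])
def cast(n,uv,z):
    o,d=ray(n,uv);return o+d*(z-o[2])/d[2]
def tri(uvt,uvs):
    o1,d1=ray('top',uvt);o2,d2=ray('side',uvs)
    t=np.linalg.lstsq(np.c_[d1,-d2],o2-o1,rcond=None)[0]
    a,b=o1+d1*t[0],o2+d2*t[1];return (a+b)/2,np.linalg.norm(a-b)
def crop(src,box,k,out):
    x,y,w,h=box;cv2.imwrite(out,cv2.resize(src[y:y+h,x:x+w],None,fx=k,fy=k,interpolation=cv2.INTER_CUBIC))
E
python3 - <<'E'
from h import *
t=cv2.imread('pics/top0.png');s=cv2.imread('pics/side0.png')
crop(t,(240,140,150,120),5,'pics/c1.png');crop(s,(190,170,120,120),5,'pics/c2.png');crop(t,(90,130,155,135),5,'pics/c3.png')
E
```

```text
(no output)
```

View pics/c1.png

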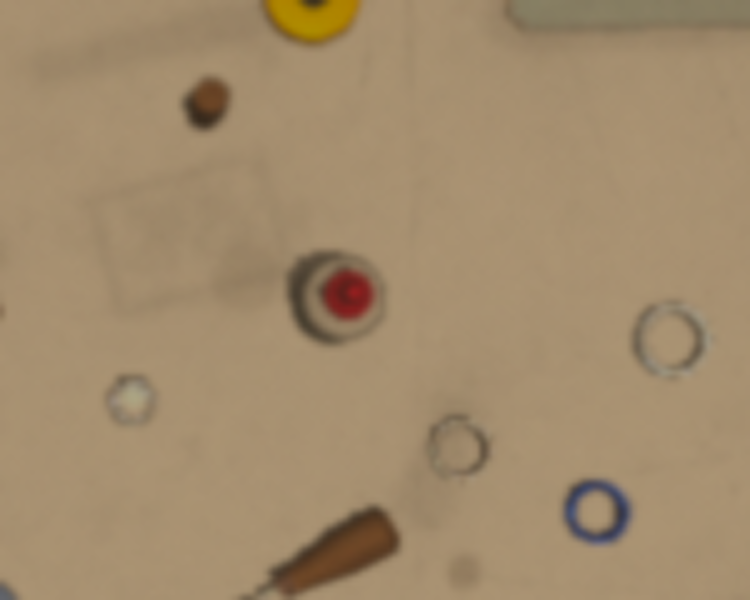

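View pics/c2.png

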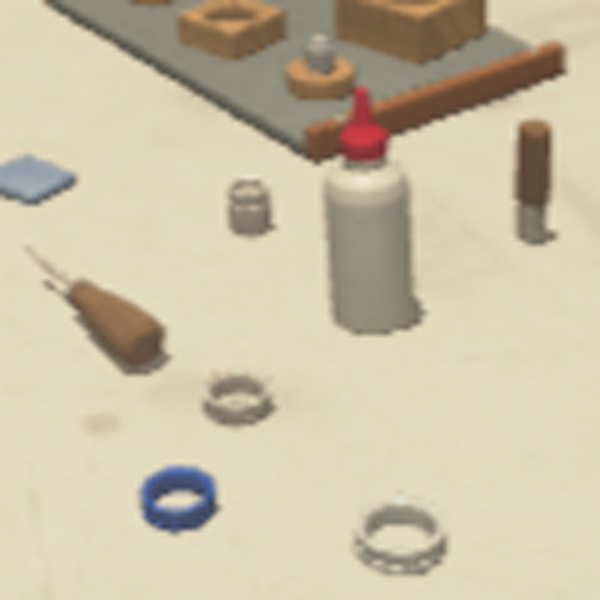

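View pics/c3.png

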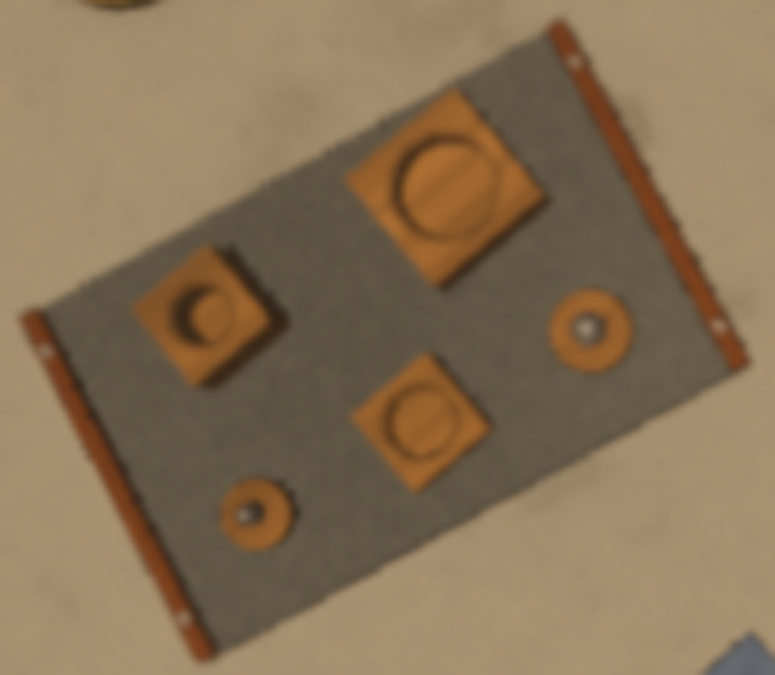

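The crops settle which thing is which:
- **Punch:** upright wooden cylinder at top (282,159).
- **Bottle:** red nozzle at (309.5,198.5).
- **Die:** solid cylinder at (266,219), as the side view shows.
- **Small ring:** grey, at (331.3,228.9).
- **Large ring:** grey, at (373.6,207.5).
- **Leave alone:** the blue ring at (359,242) and the awl at (310,250).
- **Stand:** bottle block back-right, punch block back-left. Front row from left to right is the thin post, die block and thick post.

Run:
```python
from h import *
def f(o,p): return ((p[0]+.5)/5-.5+o[0],(p[1]+.5)/5-.5+o[1])
A,B,C=(240,140),(190,170),(90,130)
np.set_printoptions(precision=4,suppress=True)
for n,a,b in[('tip129',(351,292),(363,90)),('punch70',(211,97),(535,124)),('die26',(132,398),(249,187)),('small11',(458,446),(239,390)),('large12',(670,339),(400,527))]:
    z=int(n[-3:] if n[0]=='t' else n[-2:])/1000
    print(n,tri(f(A,a),f(B,b)),'top',cast('top',f(A,a),z),'side',cast('side',f(B,b),z))
print('shoulder85',cast('top',f(A,(339,297)),.085), 'base side front',cast('side',f(B,(374,330)),0))
loc=np.array([[0,-70],[0,70],[-100,-100],[-100,100],[-100,0]])/1000
P=np.array([cast('top',f(C,p),z)[:2] for p,z in[((447,187),.046),((204,315),.056),((591,331),.026),((258,515),.026),((422,421),.032)]])
c=P.mean(0);lc=loc.mean(0);H=(loc-lc).T@(P-c);U,S,V=np.linalg.svd(H);R=V.T@U.T
print(np.c_[P,(loc-lc)@R.T+c],np.degrees(np.arctan2(R[1,0],R[0,0])))
```

```text
tip129 (array([ 0.5174, -0.119 ,  0.1281]), np.float64(0.00020075607908902834)) top [ 0.5174 -0.1189  0.129 ] side [ 0.5169 -0.1208  0.129 ]
punch70 (array([ 0.6222, -0.0599,  0.0708]), np.float64(0.002071692423141487)) top [ 0.6213 -0.0597  0.07  ] side [ 0.6237 -0.0582  0.07  ]
die26 (array([ 0.4717, -0.0165,  0.0265]), np.float64(4.865978387902291e-05)) top [ 0.4717 -0.0165  0.026 ] side [ 0.4718 -0.0157  0.026 ]
small11 (array([ 0.4422, -0.1881,  0.0095]), np.float64(0.0009593939661337018)) top [ 0.4417 -0.1878  0.011 ] side [ 0.4424 -0.1903  0.011 ]
large12 (array([ 0.4954, -0.3035,  0.0097]), np.float64(0.001317848932117931)) top [ 0.4947 -0.3027  0.012 ] side [ 0.4955 -0.3063  0.012 ]
shoulder85 [ 0.5178 -0.1186  0.085 ] base side front [ 0.5188 -0.1349  0.    ]
[[0.612  0.2042 0.6123 0.2046]
 [0.5485 0.3289 0.5485 0.3292]
 [0.5368 0.1333 0.5369 0.1324]
 [0.4454 0.31   0.4458 0.3104]
 [0.4921 0.2216 0.4914 0.2214]] 27.106709800316445
```

```bash
python3 -m handwheel '[[0.1,-0.158,0,0,0,0],[0.2,-0.315,0,0,0,0],[0.3,-0.472,0,0,0,0],[0.397,-0.63,0,0,0,0],[0.397,-0.63,0,0,0,0],[0.397,-0.63,0,0,0,0],[0.397,-0.63,0,0,0,0],[0.397,-0.63,0,0,0,0],[0.397,-0.63,0,0,0,0],[0.397,-0.63,0,0,0,0],[0.397,-0.63,0,0,0,0],[0.397,-0.63,0,0,0,0]]' 1; python3 -c "from cell import read_state as r;print(r()['joint_positions'])"
```

```text
t: 1.6
tcp_pos: [0.5183, -0.1212, 0.2499]
eef_rot: [-0.365, -3.12, -0.0]
contact_force: [0.3, 0.9, -0.6]
gripper_width: 0.0854
grasp_force: 0.0
[-2.29863300e-01  1.39973691e-01 -2.41504636e-02  1.40708404e+00
  1.80990075e-04  2.84547409e-03]
```

```bash
python3 -m handwheel '[[0,0,-0.05,0,0,0],[0,0,-0.1,0,0,0],[0,0,-0.14,0,0,0],[0,0,-0.16,0,0,0],[0,0,-0.17,0,0,0],[0,0,-0.17,0,0,0],[0,0,-0.17,0,0,0]]'; python3 -m handwheel '[[0,0,0,0,0,0],[0,0,0,0,0,0],[0,0,0,0,0,0],[0,0,0,0,0,0],[0,0,0,0,0,0],[0,0,0,0,0,0],[0,0,0,0,0,0],[0,0,0,0,0,0]]' 0
```

```text
t: 2.48
tcp_pos: [0.5183, -0.1192, 0.0814]
eef_rot: [0.363, 3.119, -0.0]
contact_force: [-0.2, 0.4, 0.4]
gripper_width: 0.0855
grasp_force: 0.0
t: 3.48
tcp_pos: [0.5181, -0.1192, 0.0812]
eef_rot: [0.363, 3.119, -0.0]
contact_force: [-0.8, -0.7, 5.5]
gripper_width: 0.0393
grasp_force: 60.4
```

```bash
python3 -m handwheel '[[0,0,0.005,0,0,0],[0,0,0.015,0,0,0],[0,0,0.03,0,0,0],[0,0,0.03,0,0,0]]'
python3 - <<'E'
from h import *
s=vision.capture('side')[:,:,::-1];cv2.imwrite('pics/side1.png',s);crop(s,(200,110,130,140),4,'pics/c4.png')
E
```

```text
t: 3.98
tcp_pos: [0.5187, -0.1193, 0.1121]
eef_rot: [0.363, 3.118, -0.0]
contact_force: [0.2, 0.1, -1.6]
gripper_width: 0.0396
grasp_force: 60.4
```

View pics/c4.png

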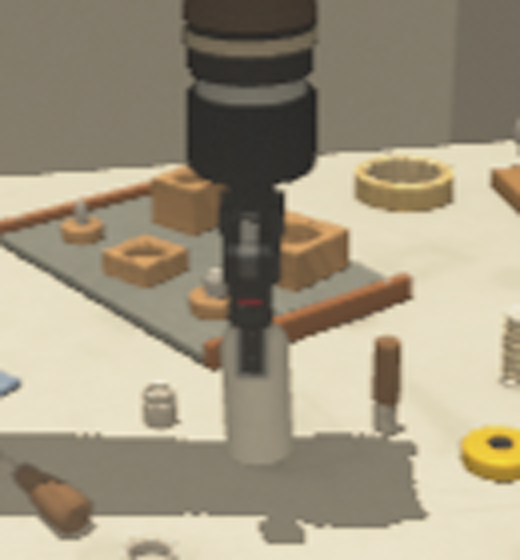

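The bottle is held upright and lifted: base at crop (258,460), pads on the upper body. Now I carry it to the back-right block.

```bash
python3 -m handwheel '[[0,0,0.04,0,0,0],[0.01,0.03,0.07,0,0,0],[0.022,0.07,0.07,0,0,0],[0.035,0.12,0.07,0,0,0],[0.05,0.17,0.07,0,0,0],[0.065,0.22,0.07,0,0,0],[0.078,0.265,0.07,0,0,0],[0.088,0.3,0.07,0,0,0],[0.093,0.318,0.07,0,0,0],[0.095,0.324,0.07,0,0,0],[0.095,0.324,0.07,0,0,0],[0.095,0.324,0.07,0,0,0]]'
python3 - <<'E'
from h import *
s=vision.capture('side')[:,:,::-1];t=vision.capture('top')[:,:,::-1]
a=cv2.resize(s[100:220,180:330],None,fx=4,fy=4);b=cv2.resize(t[100:220,130:210],None,fx=4,fy=4)
cv2.imwrite('pics/c5.png',np.hstack([a,b])[:, :800]);print(read_state()['joint_positions'])
E
```

```text
t: 5.52
tcp_pos: [0.6125, 0.2037, 0.1805]
eef_rot: [0.365, 3.12, -0.0]
contact_force: [-0.0, -0.7, -0.9]
gripper_width: 0.0394
grasp_force: 60.8
[ 3.21358623e-01  3.62855106e-01  1.11582281e-01  1.31935844e+00
 -1.18396852e-04  5.54505515e-01]
```

View pics/c5.png

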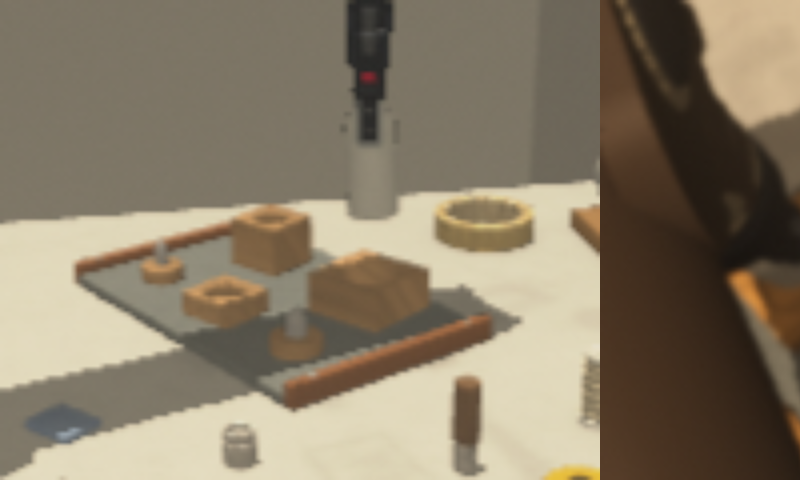

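The bottle hangs upright over the back-right block (side crop base at (372,212)). Lowering it.

```bash
python3 -m handwheel '[[0,0,-0.02,0,0,0],[0,0,-0.04,0,0,0],[0,0,-0.055,0,0,0],[0,0,-0.065,0,0,0],[0,0,-0.072,0,0,0],[0,0,-0.076,0,0,0],[0,0,-0.078,0,0,0],[0,0,-0.079,0,0,0],[0,0,-0.079,0,0,0],[0,0,-0.079,0,0,0]]'
```

```text
t: 6.88
tcp_pos: [0.6127, 0.2052, 0.1015]
eef_rot: [0.363, 3.12, 0.001]
contact_force: [-0.8, 3.8, -0.4]
gripper_width: 0.0396
grasp_force: 61.5
```

```bash
python3 -m handwheel '[[0,0,-0.001,0,0,0],[0,0,-0.001,0,0,0],[0,0,-0.001,0,0,0],[0,0,-0.001,0,0,0]]' 0.8;  python3 -m handwheel '[[0,0,0.02,0,0,0],[0,0,0.05,0,0,0],[0,0,0.1,0,0,0],[0,0,0.15,0,0,0],[0.003,-0.05,0.15,0,0,0],[0.006,-0.11,0.15,0,0,0],[0.008,-0.17,0.15,0,0,0],[0.009,-0.23,0.15,0,0,0],[0.009,-0.264,0.15,0,0,0],[0.009,-0.264,0.13,0,0,0],[0.009,-0.264,0.1,0,0,0],[0.009,-0.264,0.1,0,0,0]]'
python3 - <<'E'
from h import *
s=vision.capture('side')[:,:,::-1];t=vision.capture('top')[:,:,::-1]
a=cv2.resize(s[110:230,180:330],None,fx=4,fy=4);b=cv2.resize(t[140:220,140:215],None,fx=6,fy=6)[:, 100:300]
cv2.imwrite('pics/c6.png',np.hstack([a,b]))
E
```

```text
t: 7.38
tcp_pos: [0.6126, 0.2047, 0.1003]
eef_rot: [0.364, 3.12, -0.001]
contact_force: [-0.5, 0.4, -0.2]
gripper_width: 0.0682
grasp_force: 0.0
t: 8.88
tcp_pos: [0.6202, -0.0592, 0.1981]
eef_rot: [-0.363, -3.116, 0.0]
contact_force: [-0.6, -0.3, 1.4]
gripper_width: 0.068
grasp_force: 0.0
```

View pics/c6.png

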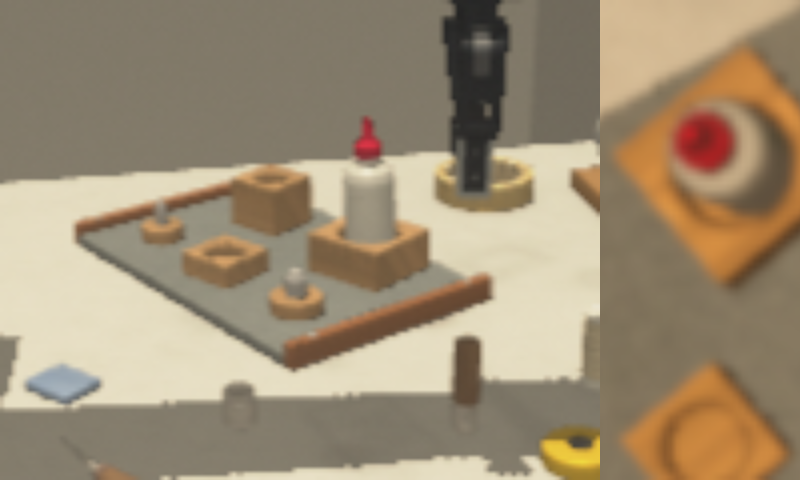

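The bottle stands upright in the wide bore, nozzle at crop (367,120), and the gripper is above the punch. I check the tip height, then take the punch.

```bash
python3 -c "
from h import *
print(tri((140+(100+(707-600))/6,140+138/6),(180+367/4,110+119/4)))"
python3 -m handwheel '[[0,0,-0.05,0,0,0],[0,0,-0.1,0,0,0],[0,0,-0.13,0,0,0],[0,0,-0.14,0,0,0],[0,0,-0.14,0,0,0],[0,0,-0.14,0,0,0]]'; python3 -m handwheel '[[0,0,0,0,0,0],[0,0,0,0,0,0],[0,0,0,0,0,0],[0,0,0,0,0,0],[0,0,0,0,0,0],[0,0,0,0,0,0],[0,0,0,0,0,0],[0,0,0,0,0,0]]' 0;python3 -m handwheel '[[0,0,0.005,0,0,0],[0,0,0.02,0,0,0],[0,0,0.05,0,0,0],[0,0,0.09,0,0,0],[0,0,0.12,0,0,0],[0,0,0.12,0,0,0]]'
```

```text
(array([0.60921011, 0.19681746, 0.14662711]), np.float64(0.0033918400513411936))
t: 9.72
tcp_pos: [0.623, -0.0591, 0.0625]
eef_rot: [0.363, 3.117, 0.0]
contact_force: [0.0, 0.2, 0.2]
gripper_width: 0.068
grasp_force: 0.0
t: 10.72
tcp_pos: [0.622, -0.0591, 0.0609]
eef_rot: [0.363, 3.119, 0.0]
contact_force: [-1.5, 0.6, 5.6]
gripper_width: 0.0178
grasp_force: 58.5
t: 11.48
tcp_pos: [0.623, -0.0592, 0.1839]
eef_rot: [0.363, 3.115, 0.0]
contact_force: [0.1, -0.4, -1.3]
gripper_width: 0.0184
grasp_force: 58.5
```

```bash
python3 -m handwheel '[[-0.025,0.04,0.02,0,0,0],[-0.055,0.09,0.04,0,0,0],[-0.085,0.14,0.04,0,0,0],[-0.105,0.19,0.04,0,0,0],[-0.11,0.24,0.04,0,0,0],[-0.105,0.29,0.03,0,0,0],[-0.09,0.34,0.01,0,0,0],[-0.078,0.375,0,0,0,0],[-0.0735,0.389,0,0,0,0],[-0.0735,0.389,0,0,0,0],[-0.0735,0.389,0,0,0,0]]'
python3 - <<'E'
from h import *
s=vision.capture('side')[:,:,::-1]
crop(s,(180,110,150,120),4,'pics/c7.png');print(read_state()['tcp_pos'])
E
```

```text
t: 12.85
tcp_pos: [0.5481, 0.3288, 0.1808]
eef_rot: [0.365, 3.12, -0.0]
contact_force: [0.4, 0.2, -0.2]
gripper_width: 0.0181
grasp_force: 58.7
[0.54810532 0.32874831 0.18103714]
```

View pics/c7.png

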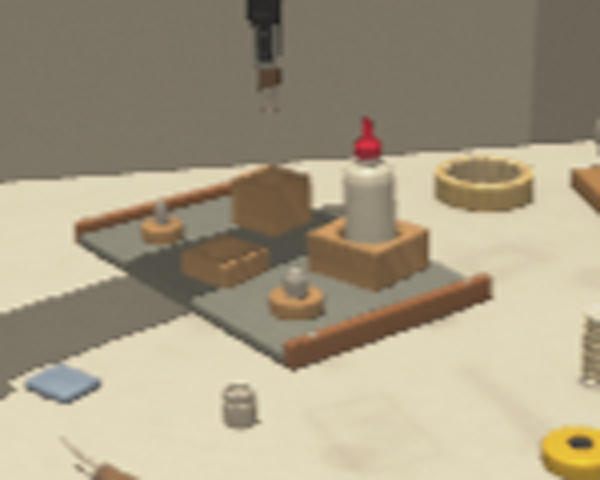

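The punch hangs straight, its bottom at crop (268,110), over the tall block. Lowering it 100 mm.

```bash
python3 -m handwheel '[[0,0,-0.03,0,0,0],[0,0,-0.055,0,0,0],[0,0,-0.07,0,0,0],[0,0,-0.08,0,0,0],[0,0,-0.09,0,0,0],[0,0,-0.095,0,0,0],[0,0,-0.098,0,0,0],[0,0,-0.1,0,0,0],[0,0,-0.1,0,0,0],[0,0,-0.1,0,0,0]]'
```

```text
t: 14.15
tcp_pos: [0.5484, 0.3301, 0.0809]
eef_rot: [0.363, 3.12, 0.001]
contact_force: [-0.4, 0.1, 3.9]
gripper_width: 0.018
grasp_force: 58.6
```

```bash
python3 -m handwheel '[[0,0,0,0,0,0],[0,0,0,0,0,0],[0,0,0,0,0,0],[0,0,0,0,0,0],[0,0,0.02,0,0,0],[0,0,0.05,0,0,0],[0,0,0.1,0,0,0],[0,0,0.15,0,0,0],[0,0,0.15,0,0,0]]' 0.55;  python3 -m handwheel '[[-0.01,-0.06,0,0,0,0],[-0.02,-0.12,0,0,0,0],[-0.03,-0.18,0,0,0,0],[-0.035,-0.24,0,0,0,0],[-0.04,-0.3,0,0,0,0],[-0.045,-0.36,0,0,0,0],[-0.05,-0.42,-0.02,0,0,0],[-0.053,-0.48,-0.05,0,0,0],[-0.053,-0.54,-0.08,0,0,0],[-0.053,-0.59,-0.1,0,0,0],[-0.053,-0.633,-0.1,0,0,0],[-0.053,-0.633,-0.1,0,0,0]]' 0.8
python3 - <<'E'
from h import *
s=vision.capture('side')[:,:,::-1];t=vision.capture('top')[:,:,::-1]
a=cv2.resize(s[110:290,180:320],None,fx=3,fy=3);b=cv2.resize(t[140:260,110:240],None,fx=2.9,fy=4.5)
print(a.shape,b.shape);cv2.imwrite('pics/c8.png',np.hstack([a,b]));print(read_state()['joint_positions'])
E
```

```text
t: 15.28
tcp_pos: [0.5497, 0.3309, 0.2353]
eef_rot: [0.363, 3.114, 0.008]
contact_force: [0.7, 0.7, -0.5]
gripper_width: 0.0469
grasp_force: 0.0
t: 16.77
tcp_pos: [0.4941, -0.3054, 0.1283]
eef_rot: [-0.37, -3.118, -0.001]
contact_force: [-0.0, 0.3, -0.4]
gripper_width: 0.0681
grasp_force: 0.0
(540, 420, 3) (540, 377, 3)
[-5.49747127e-01  2.55372702e-01 -1.47574114e-01  1.16963291e+00
  3.61440192e-04 -3.16965828e-01]
```

View pics/c8.png

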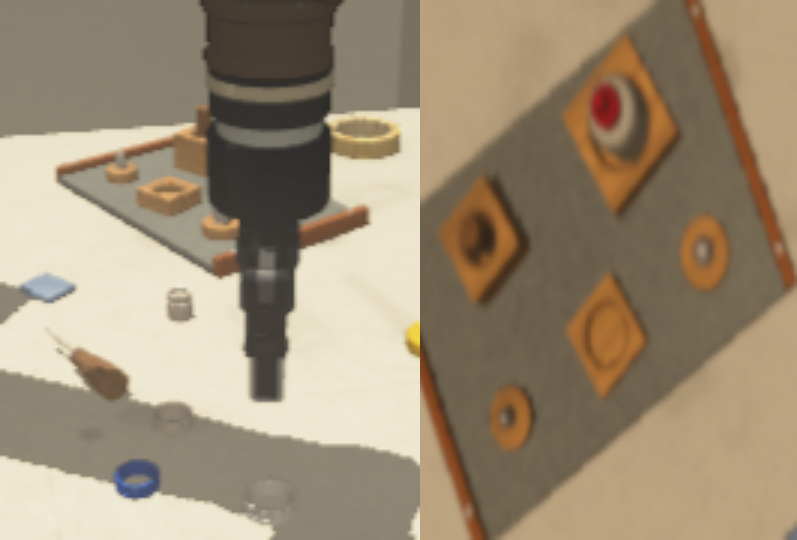

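Both back-row items are in: the bottle in the right block at (615,110) and the punch in the left block at (480,235). The gripper is above the large ring, side crop (270,497). Descending.

```bash
python3 -m handwheel '[[0,0,-0.04,0,0,0],[0,0,-0.08,0,0,0],[0,0,-0.1,0,0,0],[0,0,-0.108,0,0,0],[0,0,-0.11,0,0,0],[0,0,-0.11,0,0,0],[0,0,-0.11,0,0,0]]'; python3 -m handwheel '[[0,0,0,0,0,0],[0,0,0,0,0,0],[0,0,0,0,0,0],[0,0,0,0,0,0],[0,0,0,0,0,0],[0,0,0,0,0,0],[0,0,0,0,0,0],[0,0,0,0,0,0]]' 0
```

```text
t: 17.75
tcp_pos: [0.4957, -0.3033, 0.0213]
eef_rot: [0.363, 3.119, -0.001]
contact_force: [0.7, -0.7, -0.3]
gripper_width: 0.0681
grasp_force: 0.0
t: 18.75
tcp_pos: [0.4954, -0.3033, 0.0211]
eef_rot: [0.363, 3.12, -0.001]
contact_force: [-1.1, 0.6, 5.5]
gripper_width: 0.0354
grasp_force: 60.0
```

```bash
python3 -m handwheel '[[0,0,0.01,0,0,0],[0,0,0.05,0,0,0],[0.003,0.03,0.09,0,0,0],[0.008,0.08,0.1,0,0,0],[0.013,0.135,0.1,0,0,0],[0.018,0.19,0.1,0,0,0],[0.023,0.245,0.1,0,0,0],[0.028,0.3,0.1,0,0,0],[0.034,0.355,0.1,0,0,0],[0.039,0.405,0.1,0,0,0],[0.042,0.43,0.1,0,0,0],[0.042,0.4365,0.1,0,0,0]]'
python3 -m handwheel '[[0,0,0,0,0,0],[0,0,0,0,0,0],[0,0,-0.03,0,0,0],[0,0,-0.03,0,0,0]]'
python3 - <<'E'
from h import *
s=vision.capture('side')[:,:,::-1]
crop(s,(200,110,130,120),5,'pics/c9.png');print(read_state()['tcp_pos'])
E
```

```text
t: 20.25
tcp_pos: [0.5371, 0.135, 0.1204]
eef_rot: [-0.36, -3.121, 0.0]
contact_force: [0.6, -0.2, -0.6]
gripper_width: 0.0355
grasp_force: 60.1
t: 20.75
tcp_pos: [0.5355, 0.132, 0.0885]
eef_rot: [-0.365, -3.116, 0.002]
contact_force: [-1.1, -1.3, -0.8]
gripper_width: 0.0353
grasp_force: 60.1
[0.53630175 0.13236552 0.08981266]
```

View pics/c9.png

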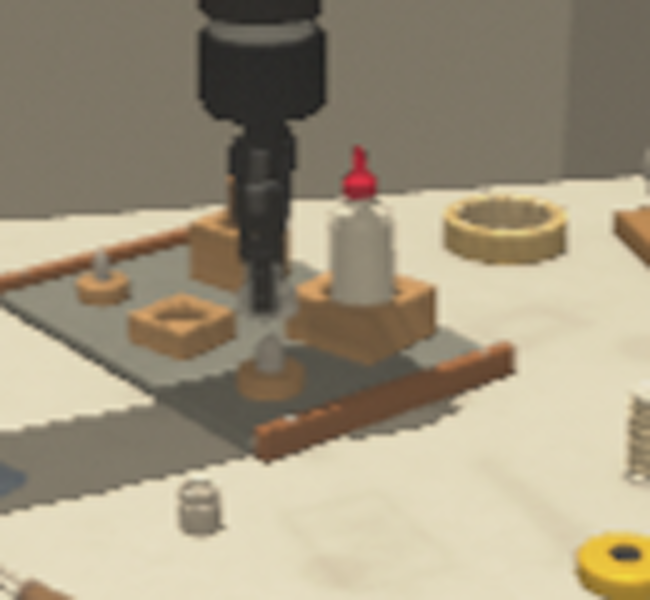

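The ring is held flat above the thick post: ring at crop (265,300), post at (268,355). Lowering it.

```bash
python3 -m handwheel '[[0,0,-0.012,0,0,0],[0,0,-0.02,0,0,0],[0,0,-0.028,0,0,0],[0,0,-0.034,0,0,0],[0,0,-0.038,0,0,0],[0,0,-0.041,0,0,0],[0,0,-0.043,0,0,0],[0,0,-0.043,0,0,0],[0,0,-0.043,0,0,0]]'
```

```text
t: 21.92
tcp_pos: [0.5372, 0.1335, 0.0474]
eef_rot: [0.363, 3.12, 0.0]
contact_force: [-0.1, -0.5, -1.2]
gripper_width: 0.0354
grasp_force: 60.1
```

```bash
python3 -m handwheel '[[0,0,-0.0005,0,0,0],[0,0,-0.0005,0,0,0],[0,0,-0.0005,0,0,0],[0,0,-0.0005,0,0,0],[0,0,0.02,0,0,0],[0,0,0.05,0,0,0],[0,0,0.08,0,0,0],[0,0,0.08,0,0,0]]' 0.65;  python3 -m handwheel '[[-0.015,-0.05,0,0,0,0],[-0.03,-0.105,0,0,0,0],[-0.048,-0.165,0,0,0,0],[-0.065,-0.225,0,0,0,0],[-0.083,-0.28,0,0,0,0],[-0.095,-0.3215,0,0,0,0],[-0.095,-0.3215,0,0,0,0],[-0.095,-0.3215,-0.03,0,0,0],[-0.095,-0.3215,-0.03,0,0,0]]'
python3 - <<'E'
from h import *
s=vision.capture('side')[:,:,::-1]
a=cv2.resize(s[130:280,190:320],None,fx=4,fy=4)
t=vision.capture('top')[:,:,::-1];b=cv2.resize(t[170:220,180:235],None,fx=5,fy=5)
b=cv2.copyMakeBorder(b,0,600-b.shape[0],0,0,cv2.BORDER_CONSTANT);cv2.imwrite('pics/c10.png',np.hstack([a,b]))
E
```

```text
t: 22.92
tcp_pos: [0.5386, 0.1338, 0.1299]
eef_rot: [0.363, 3.116, 0.003]
contact_force: [0.2, 1.2, -0.5]
gripper_width: 0.0551
grasp_force: 0.0
t: 24.05
tcp_pos: [0.4404, -0.1868, 0.095]
eef_rot: [-0.362, -3.116, -0.003]
contact_force: [0.8, -0.4, 0.1]
gripper_width: 0.0555
grasp_force: 0.0
```

View pics/c10.png

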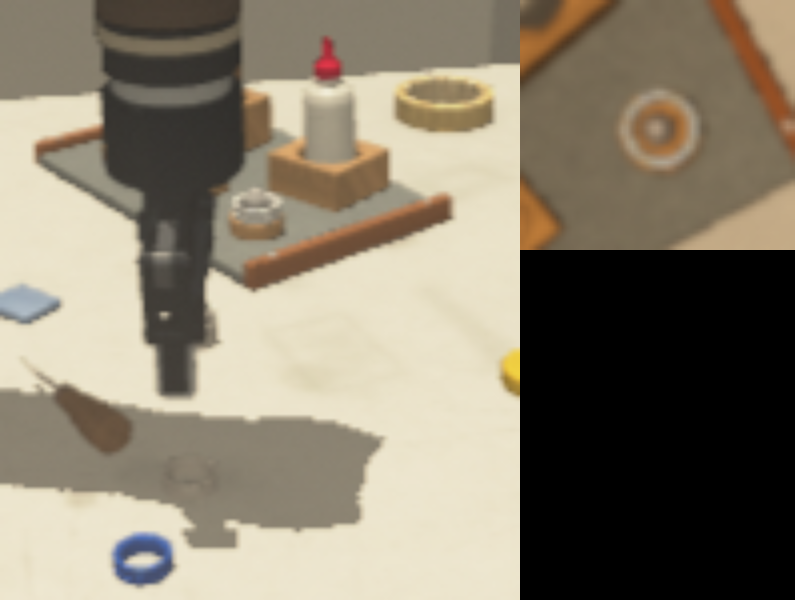

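The large ring sits flat on the thick post's pad, top crop (660,130). The gripper is above the grey small ring, side crop (190,470), with the blue one clear at (143,558).

```bash
python3 -m handwheel '[[0,0,-0.03,0,0,0],[0,0,-0.055,0,0,0],[0,0,-0.07,0,0,0],[0,0,-0.076,0,0,0],[0,0,-0.076,0,0,0],[0,0,-0.076,0,0,0]]'; python3 -m handwheel '[[0,0,0,0,0,0],[0,0,0,0,0,0],[0,0,0,0,0,0],[0,0,0,0,0,0],[0,0,0,0,0,0],[0,0,0,0,0,0]]' 0
```

```text
t: 24.9
tcp_pos: [0.4428, -0.1883, 0.0222]
eef_rot: [0.363, 3.119, -0.001]
contact_force: [0.6, 0.3, 0.1]
gripper_width: 0.0558
grasp_force: 0.0
t: 25.65
tcp_pos: [0.4426, -0.1883, 0.0223]
eef_rot: [0.363, 3.119, -0.001]
contact_force: [-0.7, 1.0, 4.3]
gripper_width: 0.0291
grasp_force: 58.8
```

```bash
python3 -m handwheel '[[0,0,0.01,0,0,0],[0,0,0.05,0,0,0],[0,0.03,0.09,0,0,0],[0,0.085,0.1,0,0,0],[0,0.145,0.1,0,0,0],[0,0.205,0.1,0,0,0],[0,0.265,0.1,0,0,0],[0,0.325,0.1,0,0,0],[0.002,0.385,0.1,0,0,0],[0.0035,0.44,0.1,0,0,0],[0.0035,0.48,0.1,0,0,0],[0.0035,0.4985,0.1,0,0,0]]'
python3 -m handwheel '[[0,0,0,0,0,0],[0,0,0,0,0,0],[0,0,-0.03,0,0,0],[0,0,-0.03,0,0,0]]'
python3 - <<'E'
from h import *
s=vision.capture('side')[:,:,::-1]
crop(s,(180,110,130,120),5,'pics/c11.png');print(read_state()['tcp_pos'])
E
```

```text
t: 27.15
tcp_pos: [0.4454, 0.3124, 0.1216]
eef_rot: [0.36, 3.121, 0.0]
contact_force: [-0.5, 0.1, -0.2]
gripper_width: 0.0289
grasp_force: 59.4
t: 27.65
tcp_pos: [0.4445, 0.3082, 0.0897]
eef_rot: [-0.366, -3.117, 0.005]
contact_force: [0.2, 0.3, -0.6]
gripper_width: 0.0289
grasp_force: 59.5
[0.44510959 0.3088213  0.09097884]
```

View pics/c11.png

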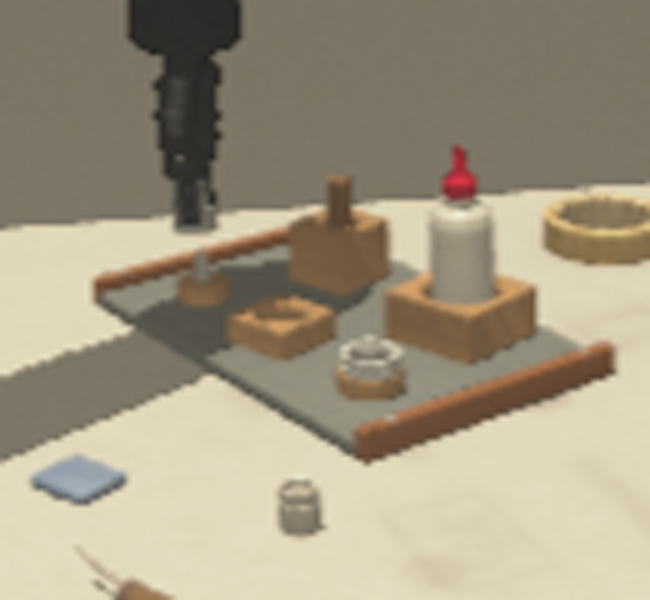

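The punch is seated upright and the small ring, at crop (195,222), is above the thin post (202,265). Lowering it.

```bash
python3 -m handwheel '[[0,0,-0.012,0,0,0],[0,0,-0.02,0,0,0],[0,0,-0.028,0,0,0],[0,0,-0.034,0,0,0],[0,0,-0.038,0,0,0],[0,0,-0.041,0,0,0],[0,0,-0.043,0,0,0],[0,0,-0.0435,0,0,0],[0,0,-0.0435,0,0,0]]'
```

```text
t: 28.82
tcp_pos: [0.4457, 0.3105, 0.0483]
eef_rot: [0.363, 3.12, 0.001]
contact_force: [-2.3, -1.1, 4.1]
gripper_width: 0.0288
grasp_force: 60.0
```

```bash
python3 -m handwheel '[[0,0,0,0,0,0],[0,0,0,0,0,0],[0,0,0,0,0,0],[0,0,0,0,0,0],[0,0,0.02,0,0,0],[0,0,0.05,0,0,0],[0,0,0.08,0,0,0],[0,0,0.08,0,0,0]]' 0.6;  python3 -m handwheel '[[0.004,-0.05,0,0,0,0],[0.008,-0.11,0,0,0,0],[0.014,-0.17,0,0,0,0],[0.018,-0.23,0,0,0,0],[0.023,-0.285,0,0,0,0],[0.026,-0.3265,0,0,0,0],[0.026,-0.3265,0,0,0,0],[0.026,-0.3265,-0.03,0,0,0],[0.026,-0.3265,-0.06,0,0,0],[0.026,-0.3265,-0.085,0,0,0],[0.026,-0.3265,-0.096,0,0,0],[0.026,-0.3265,-0.096,0,0,0]]'
python3 -m handwheel '[[0,0,0,0,0,0],[0,0,0,0,0,0],[0,0,0,0,0,0],[0,0,0,0,0,0],[0,0,0,0,0,0],[0,0,0,0,0,0],[0,0,0,0,0,0]]' 0
```

```text
t: 29.82
tcp_pos: [0.4469, 0.3113, 0.1303]
eef_rot: [0.363, 3.117, 0.005]
contact_force: [-0.3, 0.9, -0.1]
gripper_width: 0.0511
grasp_force: 0.0
t: 31.32
tcp_pos: [0.471, -0.0155, 0.0311]
eef_rot: [-0.362, -3.119, -0.0]
contact_force: [-0.2, 0.3, 0.4]
gripper_width: 0.051
grasp_force: 0.0
t: 32.2
tcp_pos: [0.4725, -0.016, 0.0331]
eef_rot: [0.363, 3.118, 0.001]
contact_force: [-1.1, 1.4, 5.6]
gripper_width: 0.022
grasp_force: 58.6
```

```bash
python3 -m handwheel '[[0,0,0.01,0,0,0],[0,0,0.05,0,0,0],[0.002,0.03,0.09,0,0,0],[0.006,0.08,0.1,0,0,0],[0.011,0.13,0.1,0,0,0],[0.015,0.18,0.1,0,0,0],[0.018,0.22,0.1,0,0,0],[0.02,0.238,0.1,0,0,0],[0.02,0.238,0.1,0,0,0],[0.02,0.238,0.07,0,0,0],[0.02,0.238,0.07,0,0,0]]'
python3 - <<'E'
from h import *
s=vision.capture('side')[:,:,::-1]
a=cv2.resize(s[110:230,190:310],None,fx=4,fy=4)
t=vision.capture('top')[:,:,::-1];b=cv2.resize(t[210:250,120:165],None,fx=6,fy=6)
b=cv2.copyMakeBorder(b,0,480-b.shape[0],0,0,cv2.BORDER_CONSTANT);cv2.imwrite('pics/c12.png',np.hstack([a,b]))
print(read_state()['tcp_pos'])
E
```

```text
t: 33.58
tcp_pos: [0.4901, 0.2199, 0.1001]
eef_rot: [-0.365, -3.117, 0.004]
contact_force: [-0.2, -0.6, -0.3]
gripper_width: 0.0221
grasp_force: 59.0
[0.49155211 0.22083782 0.10230326]
```

View pics/c12.png

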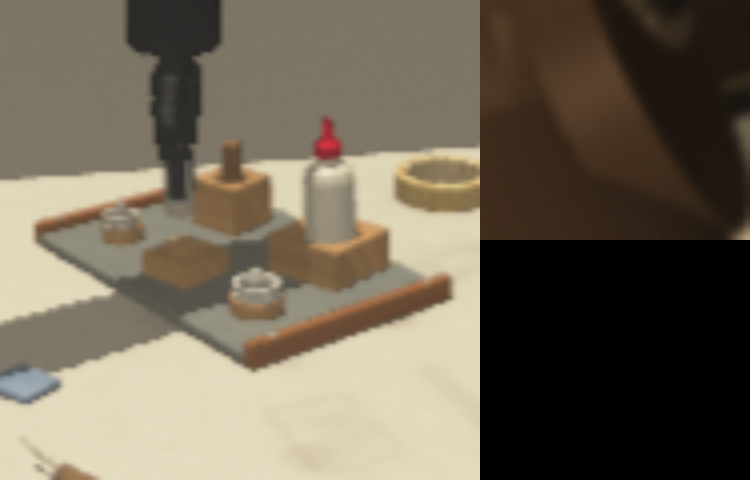

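Both rings are on their posts, and the die is held over the low block at crop (180,205). Lowering it. Later checks will be numeric, since the views are used up.

```bash
python3 -m handwheel '[[0,0,-0.012,0,0,0],[0,0,-0.022,0,0,0],[0,0,-0.03,0,0,0],[0,0,-0.036,0,0,0],[0,0,-0.041,0,0,0],[0,0,-0.045,0,0,0],[0,0,-0.048,0,0,0],[0,0,-0.05,0,0,0],[0,0,-0.05,0,0,0],[0,0,-0.05,0,0,0]]'
```

```text
t: 34.92
tcp_pos: [0.4917, 0.222, 0.0531]
eef_rot: [0.363, 3.12, 0.001]
contact_force: [-4.0, -1.4, 8.7]
gripper_width: 0.0222
grasp_force: 59.8
```

```bash
python3 -m handwheel '[[0,0,0,0,0,0],[0,0,0,0,0,0],[0,0,0,0,0,0],[0,0,0,0,0,0],[0,0,0.02,0,0,0],[0,0,0.05,0,0,0],[0,0,0.1,0,0,0],[0,0,0.15,0,0,0],[0,0,0.15,0,0,0]]' 0.55; python3 -m handwheel '[[-0.03,-0.05,0,0,0,0],[-0.05,-0.11,0,0,0,0],[-0.06,-0.17,0,0,0,0],[-0.07,-0.23,0,0,0,0],[-0.07,-0.29,0,0,0,0],[-0.07,-0.35,0,0,0,0],[-0.07,-0.4,0,0,0,0],[-0.07,-0.4,0,0,0,0],[-0.07,-0.4,0,0,0,0]]'
python3 - <<'E'
from h import *
t=vision.capture('top')[:,:,::-1].copy();s=vision.capture('side')[:,:,::-1].copy()
t0=cv2.imread('pics/top0.png');s0=cv2.imread('pics/side0.png')
def blobs(n,a,b,box):
    x,y,w,h=box
    d=cv2.absdiff(a,b).max(2)[y:y+h,x:x+w]>28
    k,l,st,c=cv2.connectedComponentsWithStats(d.astype('uint8'))
    for i in range(1,k):
        if st[i,4]>12:print(n,'px',c[i].round(1)+[x,y],'size',st[i,2:5],'z.03',cast(n,c[i]+[x,y],.035)[:2].round(4))
blobs('top',t,t0,(95,130,145,130))
blobs('side',s,s0,(195,110,110,85))
print('blue moved:',cv2.absdiff(t,t0)[230:255,348:372].max())
print(read_state()['tcp_pos'],read_state()['t'])
E
```

```text
t: 36.05
tcp_pos: [0.4935, 0.2228, 0.2062]
eef_rot: [0.363, 3.114, 0.006]
contact_force: [0.3, 0.4, 0.4]
gripper_width: 0.0469
grasp_force: 0.0
t: 37.17
tcp_pos: [0.4211, -0.1778, 0.2009]
eef_rot: [-0.364, -3.119, -0.001]
contact_force: [0.3, -0.7, -0.1]
gripper_width: 0.047
grasp_force: 0.0
top px [178.2 165.6] size [ 21  20 300] z.03 [0.6172 0.2082]
top px [207.5 195.3] size [ 17  17 137] z.03 [0.5374 0.1332]
top px [129.8 192.2] size [12  9 72] z.03 [0.5513 0.3365]
top px [173.6 214.6] size [11 10 86] z.03 [0.4899 0.2222]
top px [139.9 233. ] size [15 14 95] z.03 [0.4446 0.311 ]
side px [221.6 139.2] size [  37   75 1532] z.03 [0.4798 0.6019]
side px [271.5 146.6] size [ 8 13 57] z.03 [0.6677 0.4568]
side px [247.5 150. ] size [ 6 10 42] z.03 [0.5665 0.4362]
side px [272.  162.1] size [ 13  18 205] z.03 [0.632  0.2852]
side px [254.2 182.1] size [13  8 62] z.03 [0.5385 0.1243]
side px [261.8 190.8] size [ 5  8 30] z.03 [0.5496 0.0564]
blue moved: 144
[ 0.4214553  -0.17700102  0.20138016] 37.275
```

```bash
python3 -c "
from cell import arm
print(arm.sign_off())"
```

```text
the job is handed in; nothing more can be done
None
```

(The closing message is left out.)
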